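# Open the bayonet nib canister under the bench magnifier

## Robot

A 6-joint arm with a two-finger parallel gripper is mounted at the origin on the work surface. World frame = base frame: x ahead of the robot, y to its left, z up, the work surface at z = 0. Lengths are in m, angles in rad, forces in N, time in s.
With the tool pointing down it reaches from about 0.35 to 0.975 m from the base axis. Payload 7.1 kg.
Tool frame: the origin (TCP) lies midway between the tips of the shut fingers; the grasp point (between the pads) lies 19 mm behind it; z points along the fingers, y is the line along which they close (so a half turn about z gives the same grasp; the last joint's range is limited). The gripper opens to 88 mm and grips with 3 to 60 N. Pads are 20 mm wide; open, the fingers measure 115 mm over their backs; the gripper's body (75 mm by 178 mm) begins 61 mm behind the grasp point.
Start: joints at [1.233, 0.423, 1.63, -0, 1.089, -0.019], TCP at [0.196, 0.594, 0.223] pointing down, gripper open.
Joint ranges: [-3, 3], [-0.9, 2.11], [0.09, 2.58], [-1.31, 4.45], [0.11, 2.69], [-2.54, 2.54]. Speed limits (rad/s): [2.39, 2.39, 3.01, 3.14, 3.14, 3.14].

## Interface

Orientations are given as a rotation vector (axis times angle).
In Python, from bench import read_state, viewer, close_job gives the robot as it stands. The module is installed in compiled form; this text tells all that it offers.
- The arm moves only by the tool apply_moves, never from a script. Its argument "deltas" is a list of rows, each a list of 7 numbers: the shift along the world's x, y, z in cm, then the turn, a rotation vector about the world's x, y, z in degrees, then the closure in counts, from 0 (fully open) to 255 (shut). A call has 1 to 5 rows; each row is the pose to reach, as a shift and turn from the pose commanded when the call began; what a row does not reach only later rows make up. A row lasts 1/8 s, in which the tool goes at most 62.5 mm and 10.7 degrees, less where a joint would pass 70% of its speed; a pose out of reach is approached as far as the arm can. A call with a gripper value outside its range is refused whole. The fingers move at their own pace and stop on an object; "grip_force" is the grip in N (left out, the last holds). Time passes only in rows, so rows that repeat a pose let the fingers close. It gives the time, the measured TCP pose, the force, the opening and the grip force at its end, in the units of the state.
- read_state(): the state, without advancing time (a new reading comes with each control period).
- viewer.snapshot(name): name is "scene" or "top"; returns a dict with "frame" (480x640x3 uint8, red, green, blue), "depth" (480x640 float32, m along the optical axis (not along the pixel's ray), 0 where there is no reading), "K" (3x3 intrinsics, pixels), "eye" and "rotation" of the camera in the world. Camera axes: x right, y up, looking along -z (the intrinsics and any distortion apply to the point x, -y, -z); pixel columns grow to the right and rows downward; lengths in m; the calibration is good to about 2 mm. A picture is of the moment at which its call begins.
- close_job(): hands the job in; it is judged then, once.
The state is a dict: "time": time; "joint_positions": joint angles; "joint_vel": joint speeds; "tau": joint torques, N m; "tcp_pos": TCP position; "tcp_rot": TCP orientation; "contact_force": force on the tool from outside, world axes, zero at the start; "wrist_torque": the same for the moment, N m; "width": opening from 0.0 (shut) to 1.0 (fully open); "gripper_force": force on a finger pad.
Only numpy, scipy, OpenCV 4.12 (cv2) and the standard library are available. Lean on these libraries where they do the work, as an engineer would, in place of code of your own. Each camera call takes 0.05 s, during which the arm holds its last target. There are 200 camera calls.

## Task

The magnifier's lens is parked over the brass nib canister. Swing the lens arm sideways until the lens is well clear of the canister (if the swivel will not give, do not force it: back off the ridged knob on top of the stand anticlockwise and try again), then press the canister's bayonet cover down, twist it a quarter turn anticlockwise, lift it off and set it down gently, handle up, on the cork mat. Do not drop the cover and do not disturb the tools lying around.

Things in the scene. Friction and masses are not known exactly. Their poses are not given: they have to be found in the camera images.
- lens_arm: Nickel magnifier arm that swings about the vertical pillar of a fixed stand (round base 96 mm across; pillar 22 mm, with a 44 mm collar under the hub). Origin: on the swivel axis, 120 mm above the table, underside of the hub (44 mm across, 30 mm high). Own z up; the arm runs along own -y as a 10 x 10 mm bar, centre line 135 mm above the table, out to the lens ring. Swings 1.5 rad either way.
- swivel (a point): The arm's swivel, on its axis, 135 mm above the table. It may be locked or free at the start and nothing shows which. Locked, the lens gives under 20 mm to a 15 N push; pushing with 60 N then counts as forcing it. Free, it swings with light friction (under 1 N at the lens) and stays where it is left.
- bar_mid (a point): Middle of the free part of the bar, 100 mm out from the swivel axis, 135 mm above the table. About 20 mm of bar on either side of it is clear for pushing or pinching across the 10 mm width.
- lens (a point): Centre of the lens, 170 mm from the swivel axis, 135 mm above the table. Lens ring 88 mm outside diameter, 10 mm thick. At the start the lens is above the canister.
- knob_grip (a point): Ridged round knob on top of the stand, on the swivel axis, 37 mm across its ridges, z 160 to 190 mm; this point is on its axis 178 mm above the table. Turned anticlockwise seen from above it frees the swivel: at most 0.8 rad frees a locked one, which can turn at least 1.5 rad before its stop. Slight friction (0.04 N m); it does not rise.
- canister_rim (a point): Centre of the rim of the fixed brass canister, 60 mm above the table (foot 68 mm across, body 54 mm, flange 67 mm). Own z up, own x the line of the two lugs when locked. A spring pad inside (0.8 N per mm, about 5 N at the start) pushes the cover up against the flange.
- cover_grip (a point): Nickel bayonet cover on the canister: round cap 78 mm across, 18.5 mm high, with a straight bar handle on top, 40 mm long (own x), 14 mm thick (own y), 30 mm high. This point is on the axis inside the handle, 20 mm above the cap's top face, 10 mm below the handle's top, 38.5 mm above the cap's lower edge; about 90 mm above the table when locked. Mass 0.10 to 0.17 kg.
- cover_edge (a point): Centre of the cover's lower edge; two inward lugs here hold it locked. Pressed down 4.5 to 6.5 mm (7 to 11 N; it bottoms at 6.5) it turns anticlockwise seen from above, is free after 1.15 to 1.5 rad, and has a stop at 1.55 rad. Let up, it springs to about 5 mm above its locked height; lifted straight up, 20 mm clears the canister.
- mat_top (a point): Centre of the top face of a fixed cork mat, 140 x 140 mm, 6 mm thick, its top 6 mm above the table. A cover standing on it, handle up, has its grip point 38.5 mm above this face.
- ebonite_rod: Bystander: jet black rod offcut, 16 mm in diameter, 85 mm long, lying along its own x. Leave alone.
- sac_gauge: Bystander: flat brass gauge plate 100 x 28 x 4 mm with graded holes. Leave alone.
- pin_vise: Bystander: steel pin vise, 12 mm thick, 100 mm long, lying along its own x. Leave alone.
- hammer: Bystander: small brass hammer, 145 mm long, lying along its own x. Leave alone.
Mind the look-alikes: they are no part of the job. Of the things that look like the part that bears mat_top, take the one that is farthest to the robot's right at the start.

How it is judged:
On the way, in this order (a step that is already met when the one before it is completed fails the run):
1. the lens is swung at least 110 mm clear of the canister's axis, the cover still on (horizontal distance between lens and canister_rim above 0.11 m and horizontal distance between cover_grip and canister_rim below 0.015 m), for 0.1 s.
2. the cover, still on the canister, is turned over 1.1 rad, to where its lugs are free (angle between the x axis of cover_grip and the x axis of canister_rim, either way round above 1.1 rad and horizontal distance between cover_grip and canister_rim below 0.008 m and height (world z) of cover_grip below 0.1 m), for 0.1 s.
3. the cover is brought down to within 10 mm of the mat while still gripped (x of cover_grip in the frame of mat_top between -0.06 and 0.06 m and y of cover_grip in the frame of mat_top between -0.06 and 0.06 m and z of cover_grip in the frame of mat_top below 0.0485 m and contact force between the fingers and cover above 0.5 N), for 0.05 s.
At the end, for the whole second after the job is handed in: The cover stands at rest, handle up (within 0.12 rad), flat on the cork mat, its axis at least 10 mm inside the mat's edges, released; the lens is still at least 110 mm to the side of the canister's axis (x of cover_grip in the frame of mat_top between -0.06 and 0.06 m and y of cover_grip in the frame of mat_top between -0.06 and 0.06 m and z of cover_grip in the frame of mat_top between 0.034 and 0.043 m and angle between cover_grip's own z axis and vertical below 0.12 rad and horizontal distance between lens and canister_rim above 0.11 m); the robot touches nothing.
It fails at once if the swivel is forced: over 60 N on the lens arm (contact force between any of the fingers, the arm and lens_arm above 60 N).
It fails at once if a bystander tool is moved more than 30 mm (distance of any of ebonite_rod, sac_gauge, pin_vise, hammer from where it was at the start of the episode above 0.03 m).
It also fails if it takes over 72 s, if anything falls off the work surface, if the arm or the gripper's body presses on something with over 40 N, if the wrist force passes 120 N, or if a joint passes its speed limit or range.

## Working session

There is one attempt and no reset: what is moved stays moved. The work goes in short steps, Python scripts to look and compute and a tool call to move; the robot and the scene stay as the last step left them, time stands still between calls to the robot, and variables do not carry over. Pictures are saved under pics/ and viewed, at most 10 in all, crops included, and the job is handed in when it is done.

Besides the shell and the picture viewer there is one more tool, called by a JSON object that holds its "name" and its "arguments", one argument or row to a line. apply_moves: Moves the arm, as the interface text tells. Its arguments: {"type":"object","properties":{"deltas":{"type":"array","items":{"type":"array","items":{"type":"number"}}},"grip_force":{"type":"number"}},"required":["deltas"]}

```bash
mkdir -p pics; cat > h.py <<'E'
import numpy as np,cv2
from bench import read_state,viewer,close_job
def snap(n,save=None):
    s=viewer.snapshot(n); s={k:(np.array(v) if not isinstance(v,str) else v) for k,v in s.items()}
    if save: np.savez('pics/'+save+'.npz',**s); cv2.imwrite('pics/'+save+'.png',s['frame'][:,:,::-1])
    return s
def R(s):
    r=np.array(s['rotation']); 
    return r if r.shape==(3,3) else cv2.Rodrigues(r)[0]
def cloud(s):
    v,u=np.mgrid[0:480,0:640]; K=s['K']; d=s['depth']
    p=np.stack([(u-K[0,2])/K[0,0]*d,-(v-K[1,2])/K[1,1]*d,-d],-1)
    return p@R(s).T+s['eye']
def ray(s,u,v,z):
    K=s['K']; d=R(s)@np.array([(u-K[0,2])/K[0,0],-(v-K[1,2])/K[1,1],-1])
    return s['eye']+d*(z-s['eye'][2])/d[2]
E
python3 - <<'E'
from h import *
for n in('scene','top'):
    s=snap(n,n+'0'); print(n,s.keys(),s['K'],s['eye'],s['rotation'],(s['depth']>0).mean())
print(read_state())
E
```

```text
scene dict_keys(['frame', 'depth', 'K', 'eye', 'rotation']) [[548.36197852   0.         315.60161215]
 [  0.         548.36197852 248.22851022]
 [  0.           0.           1.        ]] [ 1.22503127 -0.14575399  0.91156388] [0.62735838 0.47830817 1.2915823 ] 0.9961002604166667
top dict_keys(['frame', 'depth', 'K', 'eye', 'rotation']) [[469.49248514   0.         323.37115699]
 [  0.         469.49248514 239.12516855]
 [  0.           0.           1.        ]] [0.45843179 0.02436092 1.18476795] [ 0.05968793 -0.06080983 -1.54265553] 0.9959733072916667
{'time': 0.1, 'joint_positions': array([ 1.23299641e+00,  4.23738339e-01,  1.63057156e+00, -1.04638384e-06,
        1.08863015e+00, -1.89857800e-02]), 'joint_vel': array([-0.00084009,  0.00148095, -0.00244587,  0.00033943, -0.00017798,
       -0.00171549]), 'tau': array([-3.18077155e-04, -5.45623255e+01, -2.74325752e+01,  6.45478559e-02,
        1.88067049e-02, -4.49177753e-05]), 'tcp_pos': array([0.19570602, 0.59305494, 0.22201224]), 'tcp_rot': array([-4.98635197e-01, -3.10152648e+00,  2.08299649e-03]), 'contact_force': array([ 0.40508296,  0.64524929, -0.40377399]), 'wrist_torque': array([-0.02833801, -0.06369542, -0.01379948]), 'gripper_force': 0.0, 'width': 0.9996051678921193}
```

View pics/scene0.png

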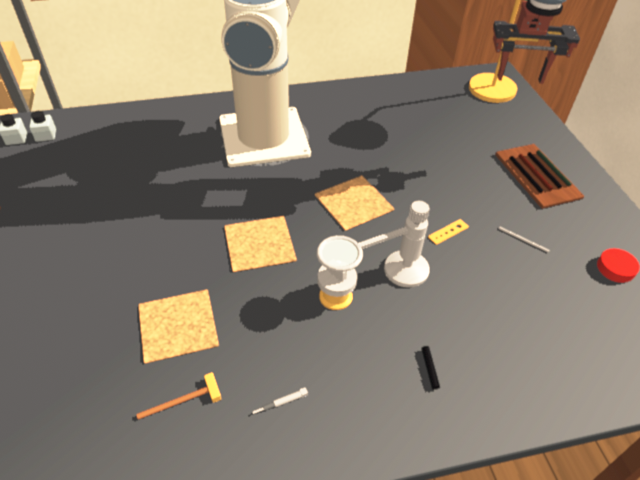

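View pics/top0.png

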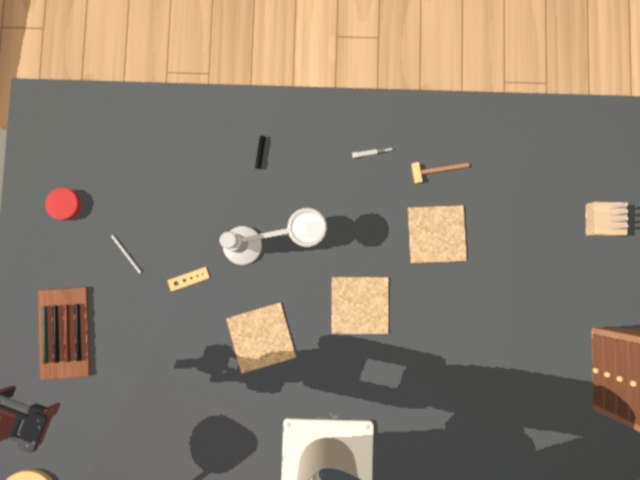

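The scene picture shows the lens ring at (340,253), the canister's gold foot at (337,297), the stand base at (407,268) with the knob at (419,210), and the bystanders around them. 

Three mats could be taken for the target, in top pixels: (437,234), (360,305) and (261,337). The robot's right is −y, which is image right in the top view, so I choose (437,234), seen at (178,325) in the scene view.

```bash
python3 - <<'E'
from h import *
C={}
for n in('scene','top'):
    s=dict(np.load(f'pics/{n}0.npz')); P=cloud(s); C[n]=P; f=s['frame']
    hsv=cv2.cvtColor(f,cv2.COLOR_RGB2HSV)
    print(n,'table z',[np.round(P[v,u],3) for u,v in ([(100,260),(300,440)] if n=='scene' else [(200,120),(500,300)])])
    # mats
    m=cv2.inRange(hsv,(8,60,120),(28,255,255)); m=cv2.morphologyEx(m,cv2.MORPH_CLOSE,np.ones((5,5)))
    m[:, :]*= (abs(P[...,2]-.006)<.03).astype(np.uint8)
    cs,_=cv2.findContours(m,cv2.RETR_EXTERNAL,cv2.CHAIN_APPROX_NONE)
    for c in cs:
        if cv2.contourArea(c)<150: continue
        r=cv2.minAreaRect(c); b=cv2.boxPoints(r); W=np.array([ray(s,*p,.006) for p in b]); 
        e=W[1]-W[0]; print(' px',np.round(r[0]),'ctr',W.mean(0).round(4),'sides',np.linalg.norm(W[1]-W[0]).round(3),np.linalg.norm(W[2]-W[1]).round(3),'ang',np.degrees(np.arctan2(e[1],e[0])).round(1), 'depth z',np.median(P[int(r[0][1]),int(r[0][0])-2:int(r[0][0])+3,2]).round(4))
    # high things near stand
    reg=(P[...,0]>.3)&(P[...,0]<.75)&(P[...,1]>-.1)&(P[...,1]<.35)
    for lo,hi in((.182,.2),(.133,.147),(.08,.112),(.06,.08),(.01,.02)):
        q=P[reg&(P[...,2]>lo)&(P[...,2]<hi)]
        if len(q)>4:
            print(' band',lo,hi,len(q),'med',np.median(q,0).round(4),'min',q.min(0).round(3),'max',q.max(0).round(3))
E
```

```text
scene table z [array([ 0.366, -0.417, -0.002]), array([ 0.851, -0.072, -0.002])]
 px [177. 400.] ctr [ 0.7353 -0.2701  0.006 ] sides 0.15 0.062 ang 100.3 depth z 0.01
 px [335. 301.] ctr [0.5832 0.0565 0.006 ] sides 0.049 0.069 ang 164.1 depth z 0.0229
 px [176. 326.] ctr [ 0.5753 -0.2641  0.006 ] sides 0.155 0.15 ang 93.5 depth z 0.0054
 px [448. 231.] ctr [0.4449 0.3597 0.006 ] sides 0.115 0.04 ang 111.2 depth z 0.0029
 px [260. 243.] ctr [ 0.3902 -0.0681  0.006 ] sides 0.155 0.152 ang 93.0 depth z 0.0049
 px [355. 202.] ctr [0.3038 0.1756 0.006 ] sides 0.19 0.161 ang 110.1 depth z 0.0057
 px [557. 193.] ctr [0.3746 0.6725 0.006 ] sides 0.142 0.127 ang 124.6 depth z 0.0126
 px [524. 155.] ctr [0.2217 0.664  0.006 ] sides 0.155 0.095 ang 87.2 depth z 0.0112
 px [264. 137.] ctr [0.0049 0.0038 0.006 ] sides 0.246 0.23 ang 91.4 depth z 0.0531
 px [493.  87.] ctr [-0.1022  0.7245  0.006 ] sides 0.153 0.174 ang 79.1 depth z 0.0152
 px [625.  40.] ctr [-0.2928  1.3039  0.006 ] sides 0.15 0.248 ang 130.6 depth z 0.0063
 px [584.  10.] ctr [-0.5234  1.2892  0.006 ] sides 0.275 0.156 ang 88.
[... 1231 characters left out ...]
 ] sides 0.145 0.145 ang -85.5 depth z 0.0075
 px [604. 218.] ctr [ 0.6212 -0.6834  0.006 ] sides 0.097 0.089 ang -88.4 depth z 0.039
 px [440. 172.] ctr [ 0.729  -0.2676  0.006 ] sides 0.148 0.057 ang -88.4 depth z -0.0008
 band 0.182 0.2 219 med [0.5278 0.2274 0.1892] min [0.511 0.21  0.183] max [0.545 0.245 0.194]
 band 0.133 0.147 1401 med [0.5581 0.0698 0.1378] min [0.507 0.019 0.133] max [0.609 0.237 0.147]
 band 0.08 0.112 37 med [0.517  0.2102 0.0955] min [0.506 0.206 0.081] max [0.545 0.23  0.111]
 band 0.06 0.08 18 med [0.5182 0.2093 0.0669] min [0.506 0.207 0.061] max [0.533 0.228 0.078]
 band 0.01 0.02 730 med [0.5089 0.2083 0.014 ] min [ 0.3  -0.1   0.01] max [0.749 0.337 0.02 ]
```

```bash
python3 - <<'E'
from h import *
a=dict(np.load('pics/scene0.npz'))['frame'][180:330,280:480]; b=dict(np.load('pics/top0.npz'))['frame'][190:290,200:340]
a=cv2.resize(a,(533,400),interpolation=cv2.INTER_CUBIC); b=cv2.resize(b,(260,186),interpolation=cv2.INTER_CUBIC)
o=np.zeros((400,800,3),np.uint8); o[:,:533]=a; o[:186,535:795]=b; cv2.imwrite('pics/crop1.png',o[:,:,::-1])
E
```

```text
(no output)
```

View pics/crop1.png

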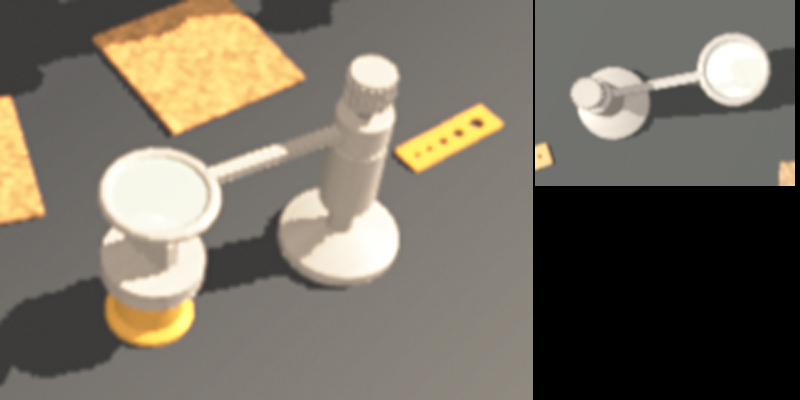

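The crop shows the lens ring over the nickel cover and gold-footed canister, with the knob at the top of the stand and the chosen mat outside it. The axis is near (0.529,0.227) with the knob top at 0.19. The lens is near (0.561,0.062), 0.167 m from the axis (0.170 expected). Mat edges measure 0.145 m (0.140 expected), centre (0.573,−0.262). Next I move the shut fingers to the −x side of the bar.

{"name": "apply_moves", "arguments": {
  "deltas": [
    [5,-8,0,0,0,0,255],
    [9,-14,0,0,0,0,255],
    [13,-20,0,0,0,0,255],
    [16,-25,0,0,0,0,255],
    [19,-30,0,0,0,0,255]
  ],
  "grip_force": 20
}}

```text
time: 0.72
tcp_pos: [0.3643, 0.3281, 0.2226]
tcp_rot: [0.498, 3.102, -0.0]
contact_force: [0.3, 0.9, -0.5]
width: 0.467
gripper_force: 0.0
```

{"name": "apply_moves", "arguments": {
  "deltas": [
    [3,-5,0,0,0,0,255],
    [6,-10,0,0,0,0,255],
    [9,-15,-2,0,0,0,255],
    [11,-17,-6,0,0,0,255],
    [11,-17,-9.5,0,0,0,255]
  ]
}}

```text
time: 1.35
tcp_pos: [0.4749, 0.1581, 0.1266]
tcp_rot: [0.504, 3.1, 0.0]
contact_force: [0.3, -0.5, -0.2]
width: 0.008
gripper_force: 0.0
```

{"name": "apply_moves", "arguments": {
  "deltas": [
    [0,0,0,0,0,0,255],
    [0.5,0,0,0,0,0,255],
    [1.0,0,0,0,0,0,255],
    [1.5,0,0,0,0,0,255],
    [2,0,0,0,0,0,255]
  ]
}}

```text
time: 1.98
tcp_pos: [0.4943, 0.1602, 0.1283]
tcp_rot: [0.498, 3.101, 0.001]
contact_force: [-0.6, 0.4, -0.4]
width: 0.003
gripper_force: 0.0
```

{"name": "apply_moves", "arguments": {
  "deltas": [
    [0,-3.5,0,0,0,0,255],
    [1,-3.5,0,0,0,0,255],
    [2,-3.5,0,0,0,0,255],
    [2.5,-3.5,0,0,0,0,255],
    [3,-3.5,0,0,0,0,255]
  ]
}}

```text
time: 2.6
tcp_pos: [0.5239, 0.1254, 0.1276]
tcp_rot: [-0.498, -3.102, 0.0]
contact_force: [-0.4, 0.2, 0.2]
width: 0.003
gripper_force: 0.0
```

{"name": "apply_moves", "arguments": {
  "deltas": [
    [0.4,0,0,0,0,0,255],
    [0.8,0,0,0,0,0,255],
    [0.8,0,0,0,0,0,255]
  ]
}}

```text
time: 2.98
tcp_pos: [0.5318, 0.1249, 0.1277]
tcp_rot: [0.499, 3.102, 0.0]
contact_force: [-0.1, -0.1, 0.9]
width: 0.002
gripper_force: 0.0
```

{"name": "apply_moves", "arguments": {
  "deltas": [
    [0.4,0,0,0,0,0,255],
    [0.8,0,0,0,0,0,255],
    [0.8,0,0,0,0,0,255]
  ]
}}

```text
time: 3.35
tcp_pos: [0.5389, 0.1249, 0.1274]
tcp_rot: [-0.499, -3.1, 0.001]
contact_force: [-3.1, 1.0, 2.4]
width: 0.004
gripper_force: 1.7
```

{"name": "apply_moves", "arguments": {
  "deltas": [
    [0.3,0,0,0,0,0,255],
    [0.6,0,0,0,0,0,255],
    [0.6,0,0,0,0,0,255]
  ]
}}

```text
time: 3.72
tcp_pos: [0.542, 0.1248, 0.127]
tcp_rot: [-0.498, -3.095, 0.003]
contact_force: [-12.8, 2.2, 7.9]
width: 0.004
gripper_force: 5.8
```

Locked: about 13 N for 4 mm of give. I back off and go to the knob.

{"name": "apply_moves", "arguments": {
  "deltas": [
    [-2,0,0,0,0,0,255],
    [-3,0,5,0,0,0,100],
    [-3,2,9.2,0,0,0,0],
    [-2.5,6,9.2,0,0,0,0],
    [-1.6,10.2,9.2,0,0,0,0]
  ]
}}

```text
time: 4.35
tcp_pos: [0.5307, 0.2279, 0.2211]
tcp_rot: [0.499, 3.098, 0.002]
contact_force: [0.8, -0.9, -0.1]
width: 0.423
gripper_force: 0.0
```

{"name": "apply_moves", "arguments": {
  "deltas": [
    [0,0,0,0,0,0,0],
    [0,0,0,0,0,0,0]
  ]
}}

```text
time: 4.6
tcp_pos: [0.5295, 0.2264, 0.2195]
tcp_rot: [0.498, 3.102, -0.001]
contact_force: [-0.6, 0.1, -0.6]
width: 0.649
gripper_force: 0.0
```

{"name": "apply_moves", "arguments": {
  "deltas": [
    [0,0,0,0,0,0,0],
    [0,0,-3,0,0,0,0],
    [0,0,-5.6,0,0,0,40],
    [0,0,-5.6,0,0,0,255],
    [0,0,-5.6,0,0,0,255]
  ],
  "grip_force": 20
}}

```text
time: 5.22
tcp_pos: [0.5301, 0.2265, 0.1645]
tcp_rot: [0.5, 3.101, 0.001]
contact_force: [0.3, -1.0, 1.0]
width: 0.653
gripper_force: 0.0
```

{"name": "apply_moves", "arguments": {
  "deltas": [
    [0,0,0,0,0,0,255],
    [0,0,0,0,0,0,255],
    [0,0,0,0,0,0,255]
  ]
}}

```text
time: 5.6
tcp_pos: [0.5302, 0.2274, 0.1645]
tcp_rot: [0.498, 3.1, 0.002]
contact_force: [0.2, 2.0, 2.3]
width: 0.383
gripper_force: 20.0
```

{"name": "apply_moves", "arguments": {
  "deltas": [
    [0,0,0,0,0,10,255],
    [0,0,0,0,0,20,255],
    [0,0,0,0,0,30,255],
    [0,0,0,0,0,40,255],
    [0,0,0,0,0,50,255]
  ]
}}

```text
time: 6.22
tcp_pos: [0.5301, 0.228, 0.1645]
tcp_rot: [-0.867, 3.018, 0.002]
contact_force: [0.2, 5.6, 2.8]
width: 0.38
gripper_force: 20.0
```

{"name": "apply_moves", "arguments": {
  "deltas": [
    [0,0,0,0,0,10,255],
    [0,0,0,0,0,20,255],
    [0,0,0,0,0,20,255],
    [0,0,0,0,0,20,100],
    [0,0,0,0,0,20,0]
  ]
}}

```text
time: 6.85
tcp_pos: [0.5294, 0.2266, 0.1636]
tcp_rot: [1.371, -2.826, 0.0]
contact_force: [0.2, -0.9, 0.5]
width: 0.575
gripper_force: 0.0
```

{"name": "apply_moves", "arguments": {
  "deltas": [
    [0,0,3,0,0,0,0],
    [0,0,6,0,0,-10,100],
    [-3,-4,6,0,0,-20,255],
    [-4.5,-10,6,0,0,-30,255],
    [-4.5,-10.2,0.5,0,0,-40,255]
  ]
}}

```text
time: 7.48
tcp_pos: [0.4866, 0.1226, 0.1717]
tcp_rot: [-0.306, 3.118, 0.001]
contact_force: [1.3, -0.3, -1.0]
width: 0.309
gripper_force: 0.0
```

{"name": "apply_moves", "arguments": {
  "deltas": [
    [0,0,-4.1,0,0,-10,255],
    [0,0,-4.1,0,0,-20,255],
    [2,0,-4.1,0,0,-30,255],
    [4.0,0,-4.1,0,0,-30,255],
    [4.0,0,-4.1,0,0,-30,255]
  ]
}}

```text
time: 8.1
tcp_pos: [0.5255, 0.1247, 0.1276]
tcp_rot: [0.499, 3.101, 0.0]
contact_force: [-1.1, -0.3, -0.6]
width: 0.004
gripper_force: 0.0
```

{"name": "apply_moves", "arguments": {
  "deltas": [
    [0.6,0,0,0,0,0,255],
    [1.2,0,0,0,0,0,255],
    [1.8,0,0,0,0,0,255],
    [2.4,0,0,0,0,0,255]
  ]
}}

```text
time: 8.6
tcp_pos: [0.5488, 0.1249, 0.1277]
tcp_rot: [-0.498, -3.102, 0.0]
contact_force: [-0.5, -0.1, -0.3]
width: 0.008
gripper_force: 0.3
```

The swivel is free, so I push along the arc.

{"name": "apply_moves", "arguments": {
  "deltas": [
    [1.6,0.6,0,0,0,0,255],
    [3.0,1.4,0,0,0,0,255],
    [4.2,2.2,0,0,0,0,255],
    [5.3,3.0,0,0,0,0,255],
    [6.1,4.0,0,0,0,0,255]
  ]
}}

```text
time: 9.22
tcp_pos: [0.6102, 0.1654, 0.1276]
tcp_rot: [-0.499, -3.102, 0.0]
contact_force: [-0.9, 0.9, -0.1]
width: 0.008
gripper_force: 0.3
```

{"name": "apply_moves", "arguments": {
  "deltas": [
    [0.8,1.1,0,0,0,0,255],
    [1.3,2.2,0,0,0,0,255],
    [1.3,2.2,0,0,0,0,255],
    [-2,-1,0,0,0,0,255],
    [-4,-1,9,0,0,0,0]
  ]
}}

```text
time: 9.85
tcp_pos: [0.5709, 0.1524, 0.1846]
tcp_rot: [-0.499, -3.091, 0.008]
contact_force: [0.9, -0.0, -0.1]
width: 0.085
gripper_force: 0.0
```

{"name": "apply_moves", "arguments": {
  "deltas": [
    [-5,2,6,0,0,0,0],
    [-9,5,9,0,0,0,0],
    [-13,8,9,0,0,0,0]
  ]
}}

```text
time: 10.22
tcp_pos: [0.4462, 0.2356, 0.2817]
tcp_rot: [0.501, 3.097, 0.005]
contact_force: [-0.4, 0.8, 0.0]
width: 0.418
gripper_force: 0.0
```

```bash
python3 - <<'E'
from h import *
ims=[]
for n in('scene','top'):
    s=snap(n,n+'1'); P=cloud(s)
    for nm,lo,hi,x0,x1,y0,y1 in(('handle',.092,.108,.5,.66,0,.13),('cap',.067,.078,.5,.66,0,.13),('lens',.133,.148,.5,.78,.12,.32)):
        q=P[(P[...,2]>lo)&(P[...,2]<hi)&(P[...,0]>x0)&(P[...,0]<x1)&(P[...,1]>y0)&(P[...,1]<y1)]
        if len(q)>4:
            c=q[:,:2].astype(np.float32); r=cv2.minAreaRect(c); b=cv2.boxPoints(r)
            e=b[1]-b[0]; f=b[2]-b[1]; L=e if np.hypot(*e)>np.hypot(*f) else f
            print(n,nm,len(q),'min',q.min(0).round(3),'max',q.max(0).round(3),'rect',np.round(r[0],4),np.round(r[1],3),'long ang',np.degrees(np.arctan2(L[1],L[0])).round(1),'medz',np.median(q[:,2]).round(4))
a=cv2.imread('pics/scene1.png')[190:340,260:460]; b=cv2.imread('pics/top1.png')[170:290,220:380]
o=np.hstack([cv2.resize(a,(400,300),interpolation=cv2.INTER_CUBIC),cv2.resize(b,(400,300),interpolation=cv2.INTER_CUBIC)]); cv2.imwrite('pics/crop2.png',o)
E
```

```text
scene handle 149 min [0.55  0.045 0.092] max [0.59  0.074 0.103] rect [0.5702 0.0601] [0.041 0.018] long ang 29.9 medz 0.0989
scene cap 710 min [0.532 0.021 0.067] max [0.609 0.098 0.078] rect [0.5709 0.0603] [0.075 0.077] long ang -12.7 medz 0.0699
scene lens 1936 min [0.52  0.146 0.133] max [0.742 0.248 0.148] rect [0.6355 0.2126] [0.087 0.219] long ang -19.8 medz 0.1374
top handle 106 min [0.546 0.047 0.094] max [0.585 0.076 0.105] rect [0.5664 0.061 ] [0.04  0.014] long ang 31.3 medz 0.1001
top cap 655 min [0.529 0.024 0.067] max [0.604 0.098 0.076] rect [0.5665 0.0609] [0.074 0.074] long ang 1.6 medz 0.0704
top lens 1406 min [0.507 0.149 0.133] max [0.736 0.237 0.148] rect [0.621  0.1928] [0.085 0.23 ] long ang -0.9 medz 0.1377
```

View pics/crop2.png

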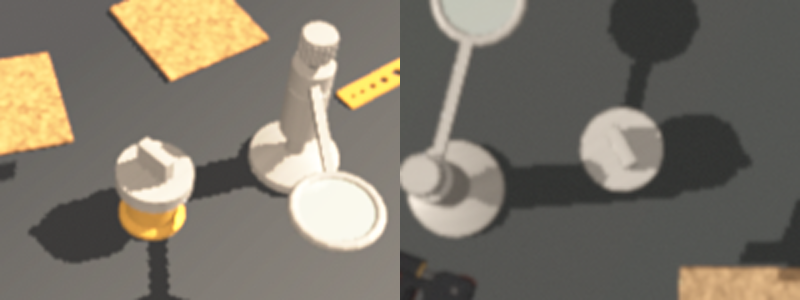

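The crop shows the lens swung clear (right of the stand in the left half, top in the right half) and the cover bared, with its handle at (155,158) left and (622,150) right. The cover axis is near (0.569,0.0605), its handle lies along +30.5°, and its top is at z 0.0995 (0.100 expected), all consistent. I will turn the tool so the closing line is at −59.5°.

{"name": "apply_moves", "arguments": {
  "deltas": [
    [0,0,0,0,0,-10,0],
    [0,0,0,0,0,-20,0],
    [2,-4,0,0,0,-30,0],
    [5,-8,0,0,0,-40,0],
    [8,-12,0,0,0,-50,0]
  ]
}}

```text
time: 10.95
tcp_pos: [0.527, 0.1131, 0.2787]
tcp_rot: [1.77, 2.595, 0.0]
contact_force: [-0.0, -0.5, 0.2]
width: 0.998
gripper_force: 0.0
```

{"name": "apply_moves", "arguments": {
  "deltas": [
    [1.5,-1.5,-2,0,0,-10,0],
    [3,-3,-4,0,0,-20,0],
    [4,-4.5,-6,0,0,-30,0],
    [4,-5,-8,0,0,-40,0],
    [4,-5,-10,0,0,-50,0]
  ]
}}

```text
time: 11.58
tcp_pos: [0.5663, 0.0635, 0.1777]
tcp_rot: [2.702, 1.602, -0.0]
contact_force: [-0.4, -0.0, -0.2]
width: 1.002
gripper_force: 0.0
```

```bash
cat > st.py <<'E'
from h import *
s=read_state(); M=cv2.Rodrigues(s['tcp_rot'])[0]
print(s['time'],s['tcp_pos'].round(4),'yaw',np.degrees(np.arctan2(M[1,1],M[0,1])).round(1),'z',M[:,2].round(3),'j',s['joint_positions'].round(2),s['contact_force'].round(1),s['wrist_torque'].round(2),s['width'],s['gripper_force'])
E
python3 st.py
```

```text
11.575 [0.5663 0.0635 0.1777] yaw -28.7 z [-0. -0. -1.] j [ 0.09  0.4   1.79 -0.    0.95  0.59] [-0.4 -0.  -0.2] [-0.04  0.05 -0.04] 1.0024324227846448 0.0
```

{"name": "apply_moves", "arguments": {
  "deltas": [
    [0.2,-0.3,0,0,0,-10,0],
    [0.2,-0.3,0,0,0,-20,0],
    [0.2,-0.3,-3,0,0,-30,0],
    [0.2,-0.3,-6,0,0,-31,0],
    [0.2,-0.3,-6,0,0,-31,0]
  ]
}}

```text
time: 12.2
tcp_pos: [0.5664, 0.0611, 0.1166]
tcp_rot: [-3.029, -0.832, 0.007]
contact_force: [0.5, -0.1, 0.6]
width: 0.998
gripper_force: 0.0
```

{"name": "apply_moves", "arguments": {
  "deltas": [
    [0,0,-2,0,0,0,0],
    [0,0,-4.1,0,0,0,0],
    [0,0,-4.1,0,0,0,60]
  ]
}}

```text
time: 12.58
tcp_pos: [0.5678, 0.0615, 0.0776]
tcp_rot: [-3.029, -0.833, 0.002]
contact_force: [-0.4, 0.0, 0.2]
width: 0.923
gripper_force: 0.0
```

```bash
python3 st.py
```

```text
12.575 [0.5678 0.0615 0.0776] yaw -59.3 z [-0.001 -0.    -1.   ] j [ 0.09  0.55  1.83 -0.    0.76  1.12] [-0.4  0.   0.2] [-0.08  0.12 -0.03] 0.923247312232047 0.0
```

{"name": "apply_moves", "arguments": {
  "deltas": [
    [0.1,-0.1,-0.1,0,0,0,255],
    [0.1,-0.1,-0.1,0,0,0,255],
    [0.1,-0.1,-0.1,0,0,0,255],
    [0.1,-0.1,-0.1,0,0,0,255],
    [0.1,-0.1,-0.1,0,0,0,255]
  ],
  "grip_force": 15
}}

```text
time: 13.2
tcp_pos: [0.569, 0.0609, 0.0768]
tcp_rot: [3.029, 0.833, 0.0]
contact_force: [0.6, -0.4, -0.6]
width: 0.356
gripper_force: 0.0
```

{"name": "apply_moves", "arguments": {
  "deltas": [
    [0,0,0,0,0,0,255],
    [0,0,0,0,0,0,255],
    [0,0,0,0,0,0,255]
  ]
}}

```text
time: 13.58
tcp_pos: [0.569, 0.0609, 0.0767]
tcp_rot: [-3.029, -0.833, 0.0]
contact_force: [0.7, 0.1, 0.8]
width: 0.159
gripper_force: 15.0
```

```bash
python3 st.py
```

```text
13.575 [0.569  0.0609 0.0767] yaw -59.3 z [-0.  0. -1.] j [0.09 0.55 1.83 0.   0.76 1.12] [0.7 0.1 0.8] [-0.01  0.21 -0.04] 0.15907468690993146 14.992842972278595
```

{"name": "apply_moves", "arguments": {
  "deltas": [
    [0,0,0,0,0,0,255],
    [0,0,-0.3,0,0,0,255],
    [0,0,-0.6,0,0,0,255],
    [0,0,-0.8,0,0,0,255],
    [0,0,-0.8,0,0,0,255]
  ],
  "grip_force": 45
}}

```text
time: 14.2
tcp_pos: [0.5691, 0.0609, 0.0701]
tcp_rot: [-3.029, -0.833, -0.0]
contact_force: [-6.8, 0.8, 18.3]
width: 0.159
gripper_force: 45.0
```

```bash
python3 st.py
```

```text
14.2 [0.5691 0.0609 0.0701] yaw -59.3 z [ 0.  0. -1.] j [0.09 0.56 1.83 0.   0.74 1.12] [-6.8  0.8 18.3] [-0.12  1.16  0.01] 0.15910080835904666 45.00071704387665
```

Bottomed at 18 N after 6.6 mm. I ease up about 1 mm and twist anticlockwise.

{"name": "apply_moves", "arguments": {
  "deltas": [
    [0,0,0.15,0,0,5,255],
    [0,0,0.15,0,0,14,255],
    [0,0,0.15,0,0,23,255],
    [0,0,0.15,0,0,32,255],
    [0,0,0.15,0,0,41,255]
  ]
}}

```text
time: 14.82
tcp_pos: [0.5701, 0.0611, 0.0709]
tcp_rot: [2.54, 1.846, 0.003]
contact_force: [-0.6, 0.6, 6.6]
width: 0.159
gripper_force: 45.0
```

```bash
python3 st.py
```

```text
14.825 [0.5701 0.0611 0.0709] yaw -18.0 z [ 0.002  0.    -1.   ] j [0.09 0.56 1.83 0.   0.74 0.4 ] [-0.6  0.6  6.6] [ 0.1   0.19 -0.04] 0.1594965879984342 45.00013768672943
```

{"name": "apply_moves", "arguments": {
  "deltas": [
    [0,0,0,0,0,9,255],
    [0,0,0,0,0,18,255],
    [0,0,0,0,0,27,255],
    [0,0,0,0,0,36,255],
    [0,0,0,0,0,45,255]
  ]
}}

```text
time: 15.45
tcp_pos: [0.5697, 0.0612, 0.0708]
tcp_rot: [1.641, 2.678, 0.002]
contact_force: [-4.3, -1.9, 8.6]
width: 0.156
gripper_force: 45.0
```

{"name": "apply_moves", "arguments": {
  "deltas": [
    [0,0,0,0,0,1,255],
    [0,0,0,0,0,1,255]
  ]
}}

```text
time: 15.7
tcp_pos: [0.5693, 0.0609, 0.0708]
tcp_rot: [1.625, 2.689, 0.001]
contact_force: [-3.4, 0.0, 8.5]
width: 0.155
gripper_force: 45.0
```

```bash
python3 st.py
```

```text
15.7 [0.5693 0.0609 0.0708] yaw 27.7 z [ 0.001  0.    -1.   ] j [ 0.09  0.56  1.83  0.    0.75 -0.4 ] [-3.4  0.   8.5] [-0.09  0.55 -0.18] 0.1553302124670105 45.0164920091629
```

{"name": "apply_moves", "arguments": {
  "deltas": [
    [0,0,0.4,0,0,0,255],
    [0,0,0.8,0,0,0,255],
    [0,0,1.2,0,0,0,255],
    [0,0,1.5,0,0,0,255]
  ]
}}

```text
time: 16.2
tcp_pos: [0.5688, 0.0609, 0.0851]
tcp_rot: [-1.624, -2.689, 0.0]
contact_force: [-0.2, 1.4, -1.6]
width: 0.152
gripper_force: 45.0
```

```bash
python3 st.py
```

```text
16.2 [0.5688 0.0609 0.0851] yaw 27.7 z [-0.001 -0.    -1.   ] j [ 0.09  0.54  1.83  0.    0.77 -0.4 ] [-0.2  1.4 -1.6] [-0.01  0.04 -0.02] 0.1520393254009278 44.992815256118774
```

{"name": "apply_moves", "arguments": {
  "deltas": [
    [0,0,2,0,0,0,255],
    [0,0,5,0,0,0,255],
    [0,-3,6,0,0,0,255],
    [0,-8,6,0,0,0,255],
    [0.2,-13,6,0,0,0,255]
  ]
}}

```text
time: 16.82
tcp_pos: [0.571, -0.0701, 0.1455]
tcp_rot: [1.622, 2.69, 0.0]
contact_force: [0.6, -0.1, -1.9]
width: 0.155
gripper_force: 45.0
```

{"name": "apply_moves", "arguments": {
  "deltas": [
    [0,-5,0,0,0,0,255],
    [0,-10,0,0,0,0,255],
    [0.2,-15,-1,0,0,0,255],
    [0.2,-18,-3,0,0,0,255],
    [0.2,-19.3,-6,0,0,0,255]
  ]
}}

```text
time: 17.45
tcp_pos: [0.5736, -0.2644, 0.0852]
tcp_rot: [1.626, 2.686, 0.0]
contact_force: [-0.2, 0.0, -1.9]
width: 0.155
gripper_force: 45.0
```

```bash
python3 st.py; python3 - <<'E'
from h import *
s=snap('scene','scene2'); t=snap('top','top2')
a=s['frame'][180:420,60:380]; b=t['frame'][140:320,340:580]
o=np.hstack([cv2.resize(a,(400,300)),cv2.resize(b,(400,300))]); cv2.imwrite('pics/crop3.png',o[:,:,::-1])
P=cloud(s); m=(abs(P[...,0]-.57)<.06)&(abs(P[...,1]+.26)<.06)&(P[...,2]>.02)&(P[...,2]<.13)
q=P[m]
print(np.histogram(q[:,2],bins=np.arange(.02,.135,.005)))
E
```

```text
17.45 [ 0.5736 -0.2644  0.0852] yaw 27.6 z [ 0.002 -0.001 -1.   ] j [-0.45  0.61  1.69 -0.    0.84 -0.93] [-0.2  0.  -1.9] [-0.05  0.07  0.04] 0.15547443478772566 44.99293506145477
(array([  0,   0,   0,   0,   0,   0,   0,  10,  59,  55,  81, 475,  87,
        11,  10,  11,  11,  30,   4,   0,   0,   0]), array([0.02 , 0.025, 0.03 , 0.035, 0.04 , 0.045, 0.05 , 0.055, 0.06 ,
       0.065, 0.07 , 0.075, 0.08 , 0.085, 0.09 , 0.095, 0.1  , 0.105,
       0.11 , 0.115, 0.12 , 0.125, 0.13 ]))
```

View pics/crop3.png

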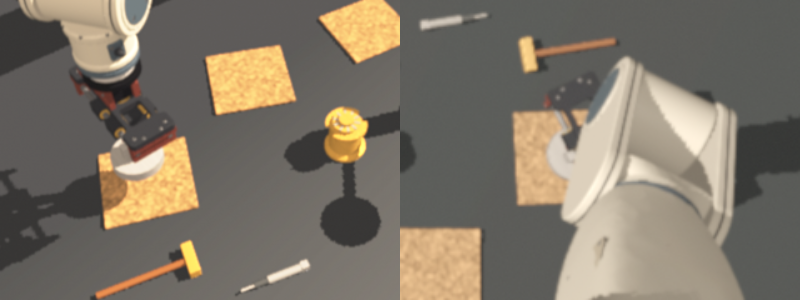

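The picture shows the cover held level over the chosen mat (137,160 in the left half), and the open canister at (345,135). The cap top is at z ≈ 0.078, as expected. I lower it onto the mat.

{"name": "apply_moves", "arguments": {
  "deltas": [
    [0,0.2,-2,0,0,0,255],
    [0,0.2,-4,0,0,0,255],
    [0,0.2,-4.7,0,0,0,255],
    [0,0.2,-5.0,0,0,0,255],
    [0,0.2,-5.2,0,0,0,255]
  ]
}}

```text
time: 18.18
tcp_pos: [0.5734, -0.2601, 0.0334]
tcp_rot: [1.624, 2.689, 0.0]
contact_force: [-0.9, -0.9, -1.5]
width: 0.158
gripper_force: 45.0
```

{"name": "apply_moves", "arguments": {
  "deltas": [
    [0,0,-0.15,0,0,0,255],
    [0,0,-0.3,0,0,0,255],
    [0,0,-0.3,0,0,0,255]
  ]
}}

```text
time: 18.55
tcp_pos: [0.5733, -0.2603, 0.0307]
tcp_rot: [1.624, 2.688, 0.0]
contact_force: [-0.4, -0.4, 1.8]
width: 0.154
gripper_force: 45.0
```

```bash
python3 st.py
```

```text
18.55 [ 0.5733 -0.2603  0.0307] yaw 27.7 z [ 0.001 -0.    -1.   ] j [-0.45  0.69  1.71  0.    0.75 -0.93] [-0.4 -0.4  1.8] [ 0.    0.09 -0.04] 0.1542959701515558 44.9955940246582
```

It is in contact with the mat, so I release gently.

{"name": "apply_moves", "arguments": {
  "deltas": [
    [0,0,0,0,0,0,255],
    [0,0,0,0,0,0,190],
    [0,0,0,0,0,0,120],
    [0,0,0,0,0,0,60],
    [0,0,0,0,0,0,60]
  ],
  "grip_force": 5
}}

```text
time: 19.18
tcp_pos: [0.573, -0.2601, 0.0301]
tcp_rot: [-1.624, -2.689, 0.0]
contact_force: [0.1, -0.4, 0.0]
width: 0.556
gripper_force: 0.0
```

{"name": "apply_moves", "arguments": {
  "deltas": [
    [0,0,0,0,0,0,60],
    [0,0,2,0,0,0,60],
    [0,0,6,0,0,0,60],
    [-3,3,12,0,0,0,60],
    [-8,8,16,0,0,0,60]
  ]
}}

```text
time: 19.8
tcp_pos: [0.5113, -0.1977, 0.1783]
tcp_rot: [1.623, 2.684, 0.001]
contact_force: [0.2, -0.1, 0.6]
width: 0.762
gripper_force: 0.0
```

{"name": "apply_moves", "arguments": {
  "deltas": [
    [-5,5,4,0,0,0,60],
    [-10,8,8,0,0,0,60],
    [-10,8,8,0,0,0,60],
    [-10,8,8,0,0,0,60]
  ]
}}

```text
time: 20.3
tcp_pos: [0.4101, -0.117, 0.257]
tcp_rot: [1.621, 2.686, 0.002]
contact_force: [0.6, -0.6, 0.0]
width: 0.764
gripper_force: 0.0
```

```bash
python3 st.py; python3 - <<'E'
from h import *
s=snap('scene','scene3'); P=cloud(s); I=(abs(P[...,0]-.57)<.07)&(abs(P[...,1]+.26)<.07)
for lo,hi in((.02,.03),(.048,.065)):
    q=P[I&(P[...,2]>lo)&(P[...,2]<hi)]; print(len(q),q.min(0).round(3),q.max(0).round(3),np.median(q,0).round(4))
q=P[(P[...,2]>.133)&(P[...,2]<.148)&(P[...,0]>.65)&(P[...,0]<.78)&(P[...,1]>.12)&(P[...,1]<.32)]; print('lens',((q.min(0)+q.max(0))/2).round(3))
E
```

```text
20.3 [ 0.4101 -0.117   0.257 ] yaw 27.8 z [ 0.004 -0.001 -1.   ] j [-0.31  0.07  2.01  0.    1.05 -0.79] [ 0.6 -0.6  0. ] [-0.08  0.04  0.05] 0.7643803587169836 0.0
788 [ 0.534 -0.299  0.02 ] [ 0.615 -0.223  0.03 ] [ 0.5854 -0.2595  0.0238]
156 [ 0.56  -0.281  0.048] [ 0.59  -0.243  0.058] [ 0.5767 -0.2613  0.0532]
lens [0.696 0.191 0.138]
```

View pics/scene3.png

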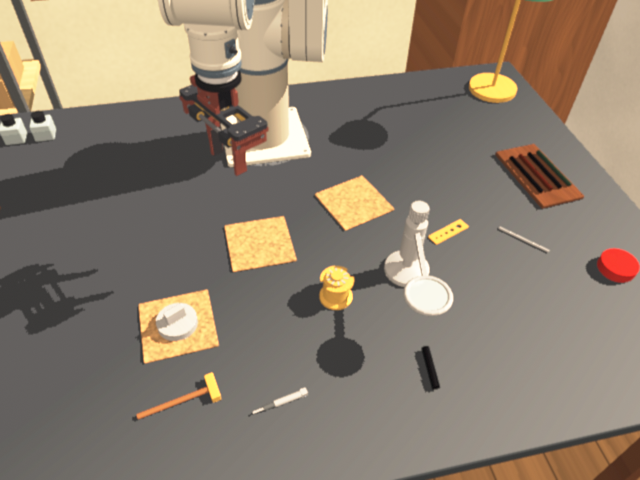

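The cover stands handle up at (177,320), centred on the right-most mat. The lens is clear at (429,295), the tools have not moved, and the robot is free.

```bash
python3 -c "from bench import close_job; print(close_job())"
```

```text
the job is handed in; nothing more can be done
None
```

I handed the job in at about 20 s: the swivel was locked, so I backed off the knob, swung the lens about 18 cm clear, and set the cover handle up, released, on the mat farthest to the robot's right; no score came back.

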